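# Free the sprung lock screw of the casing press and draw out its carriage

### The arm

A 6-joint arm with a two-finger parallel gripper is mounted at the origin on a cart in front of the work surface, level with it; the furniture and walls round the work are solid. World frame = base frame: x ahead of the robot, y to its left, z up, the work surface at z = 0. Lengths are in m, angles in rad, forces in N, time in s.
With the tool pointing down it reaches from about 0.25 to 0.8 m from the base axis. Payload 8.5 kg.
Tool frame: the origin (TCP) lies at the very end of the fingers, on their centre line; the grasp point (between the pads) lies 19 mm behind it; z points along the fingers, y is the line along which they close (so a half turn about z gives the same grasp; the last joint's range is limited). The gripper opens to 85 mm and grips with 20 to 120 N. Pads are 22 mm wide; open, the fingers measure 114 mm over their backs; the gripper's body (76 mm by 85 mm) begins 54 mm behind the grasp point. The pads swing forward as they close: fully open they stand 13 mm farther back than shut.
Start: joints at [-1.163, 0.238, -0.013, 1.319, 0, 1.571], TCP at [0.208, -0.482, 0.231] pointing down, gripper open.
Joint ranges: [-2.66, 2.66], [-1.03, 1.9], [-1.14, 1.46], [-1.82, 2.27], [-1.45, 1.34], [-3.14, 3.14]. Speed limits (rad/s): [2.22, 2.22, 2.79, 3.14, 3.14, 3.14].

### API

Orientations are given as a unit quaternion [x, y, z, w].
In Python, from bench import * gives the robot as it stands. The module is installed in compiled form; this text tells all that it offers.
- The arm moves only by the tool step_arm, never from a script. Its argument "commands" is a list of rows, each an object with "xyz": the shift along the tool's x, y, z in units of 0.2 m (1.0 is 0.2 m), a list of three; "yaw": the turn about the tool's z in units of 180 degrees (1.0 is 180 degrees). In form: [{"xyz": [x, y, z], "yaw": yaw}, ...]. A call has 1 to 5 rows; each row is the pose to reach, as a shift and turn from the pose commanded when the call began, along the tool's axes at that moment, turning the shorter way round; what a row does not reach only later rows make up. A row lasts 1/12 s, in which the tool goes at most 41.7 mm and 7.16 degrees, less where a joint would pass 70% of its speed; a pose out of reach is approached as far as the arm can. A call with a number of a shift or a turn outside -1 to 1 is refused whole. A call with a gripper value outside its range is refused whole. "fingers" is the opening, from -1 (shut) to 1 (fully open), set as the call begins (left out, the last holds). The fingers move at their own pace and stop on an object; "grip_force" is the grip in N (left out, the last holds). Time passes only in rows, so rows that repeat a pose let the fingers close. It gives the time, the measured TCP pose, the force, the opening and the grip force at its end, in the units of the state.
- get_state(): the state, without advancing time (a new reading comes with each control period).
- get_image(name): name is "scene" or "top"; returns the picture (420x560x3 uint8, red, green, blue); there is no depth.
- camera_params(name): a dict with "fovy" (degrees; the focal length in pixels is half the picture's height over the tangent of half this angle, whatever the lens; pixels are square), "cx", "cy" (the principal point, pixels), "T" (4x4, takes a point from camera to world coordinates). Camera axes: x right, y down, z forward; pixel columns grow to the right and rows downward; lengths in m; the calibration is good to about 2 mm. A picture is of the moment at which its call begins. camera_params takes no time and is no camera call.
- finish_job(): hands the job in; it is judged then, once.
Trained networks look in the newest picture that a camera, given by its name, has taken for a name from the list of things; names that differ only in an ending like _2 or _b are one class to them, and where a whole thing is asked for, a point or a joint stands for the part that bears it (a point fixed in the world has none). Each returns a list of dicts, best first, with "conf" (0 to 1); they miss things now and then, are a little off and sometimes report something else, mostly with a low value. They report only what shows in the picture. A call takes as long as a camera call.
- regions_of(camera, label): "pixels" (420x560 bool, what is visible of it) and "location" ([column, row] in pixels, amid what is visible of it).
The state is a dict: "time_s": time; "joint_positions": joint angles; "joint_vel": joint speeds; "joint_torque": joint torques, N m; "eef_pos": TCP position; "eef_rot": TCP orientation; "wrist_force": force on the tool from outside, world axes, zero at the start; "wrist_torque": the same for the moment, N m; "grip_width": finger opening in m; "grasp_force": force on a finger pad.
Only numpy, scipy, OpenCV 4.12 (cv2) and the standard library are available. Lean on these libraries where they do the work, as an engineer would, in place of code of your own. Each camera call takes 0.05 s, during which the arm holds its last target. There are 200 camera calls.

### The job

Open the small casing press for unloading: pull its knurled lock screw up against the spring, turn it anticlockwise until its thread catches, and screw it well up, so that it stays up on its own with its pin well clear of the carriage. Then draw the carriage fully out to its stop by its black pull knob, the watch case still sitting on its nest. Do not force the screw, do not drag the carriage against the pin, and leave the other things where they lie.

Things in the scene. Friction and masses are not known exactly. Their poses are not given: they have to be found in the camera images.
- press: Grey bench press, base 217 x 92 x 14 mm, fixed. Origin on the bench under the base; x axis along the slide, pointing away from the robot, z up. A C-frame with a vertical spindle and tommy bar, 190 mm high, stands 26 to 112 mm along +x. A bridge 30 mm wide, top at 44 mm, spans the slide at x = -50 mm and carries the lock screw; the space round the screw is free above 48 mm.
- knob_top (a point): Centre of the top of the lock screw's dark knurled round knob (32 mm diameter, 20 mm high, vertical axis) on the bridge, 82 mm above the bench at the start. Below the knob is only a brass neck 24.4 mm thick, from 61 down to 48 mm, and a 29 mm shoulder down to 44 mm. An upright wooden panel over 0.2 m high stands on the bench at about y = -0.1 m from x = 0.33 m on: come round its front.
- lock_knob: The lock screw: knob, shank, lock pin; origin at the centre of the knob's underside. A spring draws it down: 5 N at rest, 0.35 N more per mm. Pulled straight up, its two-start thread butts against the bush after 3.2 to 5.8 mm (set differently on each press). From there, turned anticlockwise from above under a light pull, it meets a thread start after 0.2 to 1 rad.
- lock_bush: Fixed brass bush with the inner thread; origin on the bench under the screw's axis. Each start is about 0.3 rad wide: there the screw can be pulled up 3 mm or more beyond where it butted. Kept up and turned 0.8 rad more it rests on the thread, then climbs 14 mm per turn with 1 mm of axial play. More than 30 N between screw and bush, in any way, spoils the thread.
- lock_lift (a joint): How far the lock screw stands above its rest (m). 0: pin 9.5 mm deep in its hole in the carriage; above 0.0095: clear; screw it to 0.0105 or more. It stops about 2.3 rad past the start, at 0.011 to 0.014. On the thread it stays when let go and needs about 0.1 N m to turn; clockwise brings it down. Let go before it rests on the thread, it springs back to 0.
- carriage (a joint): How far the carriage is drawn out (m), along the press's -x: 0 under the spindle (start), 0.060 at its outer stop. Once free it slides against about 3 N. While the pin is in it, it has 1 mm of play, and must not be drawn against the pin with more than 40 N.
- carriage_handle (a point): Centre of the top of the carriage's pull knob: black, round, 19 mm diameter, from 36 to 58 mm above the bench on a 12 mm stem, at the robot's end of the steel carriage plate (43 mm wide, top 24.5 mm above the bench). It moves with the carriage.
- nest (a point): Middle of the top of the white round nest (38 mm diameter, 32 mm above the bench) on the carriage, with a low spigot inside the watch case; moves with the carriage.
- watch_case: Open gilt watch case, 41 x 38 x 11 mm, lying loose on the nest; origin at the centre of its underside, at the start about 2 mm to the side of point nest.
- tweezers_1: Steel tweezers 141 mm long lying left of the press; not to be disturbed. Origin under its middle.
- oil_cup: White oil cup 28 mm wide, 58 mm high with a stick, standing left of the press frame; not to be disturbed. Origin under its middle.
- movement: Watch movement in its 34 mm ring holder, 12 mm high, right of the press; not to be disturbed. Origin under its middle.

How it is judged:
By the outcome, as a careful person would: the job done as asked, in the order asked, and still so for the second after the job is handed in, with the robot touching nothing.
It also fails if it takes over 72 s, if anything falls off the work surface, if the arm or the gripper's body presses on something with over 40 N, if the wrist force passes 120 N, or if a joint passes its speed limit or range.

## Working session

There is one attempt and no reset: what is moved stays moved. The work goes in short steps, Python scripts to look and compute and a tool call to move; the robot and the scene stay as the last step left them, time stands still between calls to the robot, and variables do not carry over. Pictures are saved under pics/ and viewed, at most 10 in all, crops included, and the job is handed in when it is done.

Besides the shell and the picture viewer there is one more tool, called after "Emit:" as name(argument=value, ...) on one line, values as JSON. step_arm: Moves the arm, as the interface text tells. Shifts and turns lie within -1 to 1; 1 stands for 0.2 m of shift or 180 degrees of turn. Its arguments: {"type":"object","properties":{"commands":{"type":"array"},"fingers":{"type":"number"},"grip_force":{"type":"number"}},"required":["commands"]}

```bash
mkdir -p pics; cat > h.py <<'E'
from bench import *
import numpy as np, cv2
from scipy.spatial.transform import Rotation as R
def ray(cam,px):
    p=camera_params(cam); f=210/np.tan(np.radians(p["fovy"])/2)
    T=np.array(p["T"]); d=T[:3,:3]@np.array([(px[0]-p["cx"])/f,(px[1]-p["cy"])/f,1]); return T[:3,3],d
def atz(cam,px,z):
    o,d=ray(cam,px); return o+d*(z-o[2])/d[2]
def proj(cam,P):
    p=camera_params(cam); f=210/np.tan(np.radians(p["fovy"])/2)
    c=np.linalg.inv(np.array(p["T"]))@np.append(P,1); return np.array([p["cx"]+f*c[0]/c[2],p["cy"]+f*c[1]/c[2]])
E
python3 - <<'E'
from h import *
for c in("scene","top"):
    cv2.imwrite(f"pics/{c}0.png",get_image(c)[:,:,::-1]); p=camera_params(c); print(c,p["fovy"],p["cx"],p["cy"],np.round(p["T"],3).tolist())
    for n,z in(("knob_top",.07),("carriage_handle",.05),("nest",.032),("watch_case",.04),("press",.05),("tweezers_1",0),("oil_cup",.03),("movement",.01)):
        for r in regions_of(c,n)[:2]: print(n,round(r["conf"],2),np.round(r["location"]),int(r["pixels"].sum()),np.round(atz(c,r["location"],z),3))
s=get_state();print(s)
E
```

```text
scene 51.19490157622144 278.2575117569196 207.83580929439876 [[-0.736, -0.507, 0.449, 0.199], [-0.677, 0.553, -0.486, 0.652], [-0.002, -0.662, -0.75, 0.713], [0.0, 0.0, 0.0, 1.0]]
knob_top 0.64 [319. 191.] 231 [0.554 0.146 0.07 ]
carriage_handle 0.89 [306. 207.] 1117 [0.557 0.182 0.05 ]
nest 0.68 [308. 202.] 1037 [0.572 0.156 0.032]
watch_case 0.48 [272. 193.] 64 [0.64  0.194 0.04 ]
press 0.92 [286. 202.] 4729 [0.594 0.2   0.05 ]
tweezers_1 0.62 [299. 239.] 311 [0.537 0.223 0.   ]
movement 0.64 [337. 186.] 152 [0.567 0.058 0.01 ]
top 52.174632156561564 277.29503394605337 211.46820129731134 [[0.0, -0.995, 0.102, 0.475], [-1.0, 0.002, 0.019, 0.214], [-0.019, -0.102, -0.995, 0.908], [0.0, 0.0, 0.0, 1.0]]
knob_top 0.78 [319. 212.] 227 [0.559 0.149 0.07 ]
carriage_handle 0.83 [316. 207.] 1471 [0.572 0.153 0.05 ]
carriage_handle 0.63 [307. 185.] 5423 [0.617 0.171 0.05 ]
nest 0.74 [313. 202.] 1403 [0.584 0.157 0.032]
press 0.84 [306. 188.] 5305 [0.612 0.173 0.05 ]
tweezers_1 0.71 [281. 225.] 196 [0.54  0.224 0.   ]
oil_cup 0.66 [307. 190.] 5189 [0.609 0.17  0.03 ]
movement 0.56 [364. 213.] 207 [0.564 0.05  0.01 ]
{'time_s': 0.9, 'joint_positions': array([-1.16301199e+00,  2.38234416e-01, -1.34610741e-02,  1.31918786e+00,
        1.96634178e-05,  1.57079221e+00]), 'joint_vel': array([-0.00055513, -0.00041104,  0.00167635,  0.00180519,  0.00143114,
       -0.00026401]), 'joint_torque': array([ 1.18698968e-03, -5.38564575e+01,  3.46692538e+01,  2.73703321e-03,
        1.88043277e-04,  2.68086302e-05]), 'eef_pos': array([ 0.2082013 , -0.48193278,  0.23127333]), 'eef_rot': array([ 9.79285484e-01,  2.02484415e-01,  8.18167366e-07, -4.45993273e-05]), 'wrist_force': array([-0.72745191, -0.13387035, -0.505655  ]), 'wrist_torque': array([0.03615893, 0.04079379, 0.03569207]), 'grasp_force': 0.0, 'grip_width': 0.08548627565832903}
```

```bash
python3 - <<'E'
from h import *
a=cv2.imread("pics/top0.png");b=cv2.imread("pics/scene0.png")
def crop(im,x,y,w,h,k): return cv2.resize(im[y:y+h,x:x+w],None,fx=k,fy=k,interpolation=cv2.INTER_CUBIC)
cv2.imwrite("pics/c1.png",np.hstack([crop(a,240,140,130,150,3),crop(b,230,130,130,150,3)]))
cv2.imwrite("pics/full.png",np.vstack([np.hstack([cv2.resize(a,(400,300)),cv2.resize(b,(400,300))])]))
E
```

```text
(no output)
```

View pics/c1.png

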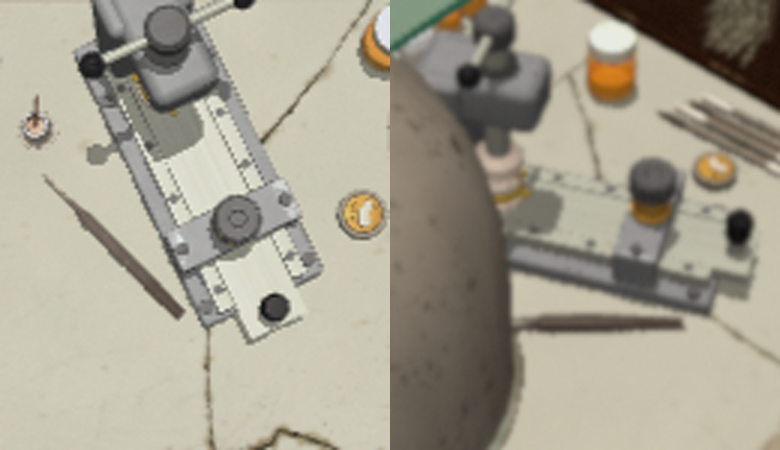

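View pics/full.png

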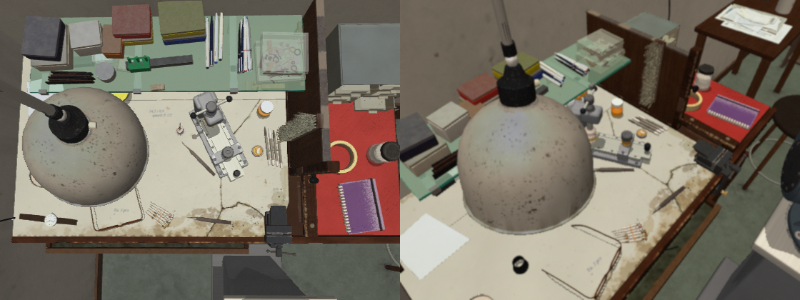

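The top crop shows the knob at about pixel (319,213), the pull knob at (331,242), tweezers to the left and the movement to the right. A lamp hangs over the left side, and a vise and panel stand at the front right. Next I'll triangulate the key points.

```bash
python3 - <<'E'
from h import *
def tri(a,b):
    o1,d1=ray("top",a);o2,d2=ray("scene",b); d1/=np.linalg.norm(d1);d2/=np.linalg.norm(d2)
    t=np.linalg.lstsq(np.c_[d1,-d2],o2-o1,rcond=None)[0]; return np.round([o1+t[0]*d1,o2+t[1]*d2],3).tolist()
im=get_image("top");g=im.astype(int)
k=[r for r in regions_of("top","knob_top")][0]
ys,xs=np.nonzero(k["pixels"]);print("knob bbox",xs.min(),xs.max(),ys.min(),ys.max(),k["location"])
print("knobtop z.082",atz("top",(319,213),.082), "reg",atz("top",k["location"],.075))
# dark blob for handle
sub=im[232:252,320:345].max(2);m=(sub<70);yy,xx=np.nonzero(m);h=(xx.mean()+320,yy.mean()+232);print("handle px",h,m.sum(),atz("top",h,.055))
print("spindle z.19",atz("top",(295.7,150),.185))
# scene
print("scene knob",atz("scene",(230+652/3,130+172/3),.082),"handle",atz("scene",(230+739/3,130+222/3),.05))
print("tri knob",tri((319,213),(230+652/3,130+172/3)))
print("tri handle",tri(h,(230+739/3,130+222/3)))
print("lamp",tri((119,205),(182,215)), "lamp neck",tri((94,172),(165,125)))
for z in(.0,.2): print("lamp right edge",atz("top",(207,220),z),"vise",[atz("top",p,z).round(3).tolist() for p in((365,310),(410,310),(390,290),(405,240),(425,330))])
# bridge ends and carriage end
for p in((240+187/3,140+252/3),(240+290/3,140+195/3)): print("bridge",atz("top",p,.044))
for p in((250/3+240,340/3+140),(303/3+240,312/3+140)): print("carr corner",atz("top",p,.0245))
E
```

```text
knob bbox 311 326 205 220 [318.2, 209.9]
knobtop z.082 [0.5570287  0.14930033 0.082     ] reg [0.56379787 0.15024696 0.075     ]
handle px (np.float64(330.84444444444443), np.float64(242.51111111111112)) 45 [0.50095476 0.12434713 0.055     ]
spindle z.19 [0.65567401 0.19629622 0.185     ]
scene knob [ 0.36438553 -0.02593739  0.082     ] handle [ 0.30635167 -0.05730288  0.05      ]
tri knob [[0.541, 0.162, 0.243], [0.327, 0.127, 0.224]]
tri handle [[0.496, 0.141, 0.211], [0.281, 0.112, 0.208]]
lamp [[0.551, 0.464, 0.273], [0.548, 0.462, 0.272]] lamp neck [[0.576, 0.446, 0.4], [0.571, 0.442, 0.397]]
lamp right edge [0.55059871 0.38119692 0.        ] vise [[0.363, 0.05, 0.0], [0.363, -0.043, 0.0], [0.404, -0.003, 0.0], [0.508, -0.037, 0.0], [0.323, -0.072, 0.0]]
lamp right edge [0.53398668 0.34441126 0.2       ] vise [[0.388, 0.086, 0.2], [0.388, 0.014, 0.2], [0.42, 0.045, 0.2], [0.501, 0.018, 0.2], [0.357, -0.009, 0.2]]
bridge [0.53856397 0.18008556 0.044     ]
bridge [0.57699063 0.11047737 0.044     ]
carr corner [0.47979045 0.13674557 0.0245    ]
carr corner [0.49882173 0.10040919 0.0245    ]
```

```bash
python3 - <<'E'
from h import *
def tri(a,b):
    o1,d1=ray("top",a);o2,d2=ray("scene",b); d1/=np.linalg.norm(d1);d2/=np.linalg.norm(d2)
    t=np.linalg.lstsq(np.c_[d1,-d2],o2-o1,rcond=None)[0]; return np.round([o1+t[0]*d1,o2+t[1]*d2],3).tolist()
ks,hs=(317.3,187.),(346.3,204)
print("knob top",tri((319,213),(317.3,185)),atz("scene",(317.3,184.5),.082))
print("handle",tri((330.8,242.5),(346.3,203)),atz("scene",(346.3,203),.055))
# base right edge, from top crop: (210,0 hidden) right long edge from (262,165) to (322,272), left edge (75,45)-(205,325)
for a,b,z in(((75,50),(207,326),.014),((262,163),(322,270),.014),((130,110),(235,322),.0245)):
    P=[atz("top",(240+u/3,140+v/3),z) for u,v in(a,b)];d=P[0]-P[1];print("edge yaw",np.degrees(np.arctan2(d[1],d[0])),P[0][:2],P[1][:2])
a=cv2.imread("pics/top0.png");b=cv2.imread("pics/scene0.png")
cr=lambda im,x,y,w,h,k: cv2.resize(im[y:y+h,x:x+w],None,fx=k,fy=k,interpolation=cv2.INTER_CUBIC)
cv2.imwrite("pics/c2.png",np.hstack([cr(a,285,190,66,100,6),cr(a,330,190,120,300,2)[:600]]) if 0 else np.hstack([cr(a,285,180,66,90,6),cr(a,340,200,100,135,4)]))
E
```

```text
knob top [[0.556, 0.15, 0.088], [0.557, 0.15, 0.088]] [0.56122193 0.14364346 0.082     ]
handle [[0.501, 0.125, 0.056], [0.5, 0.124, 0.056]] [0.5003656  0.12290293 0.055     ]
edge yaw 25.261847016993215 [0.68422659 0.25728794] [0.48947772 0.16538918]
edge yaw 28.44723356529112 [0.60311181 0.12610116] [0.52813676 0.08548238]
edge yaw 25.935912564142185 [0.63907561 0.21835604] [0.49202809 0.14683967]
```

View pics/c2.png

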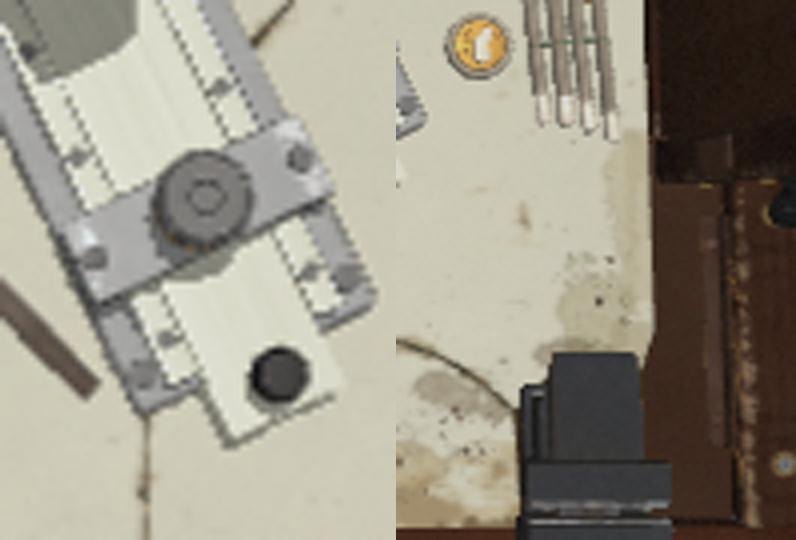

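The knob top is at about (0.557,0.149,0.082), the pull knob at (0.501,0.124), and the press yaw is about 26°. I'll start going round the front of the panel.

Emit:
step_arm(commands=[{"xyz":[0.09,-0.16,-0.04],"yaw":0},{"xyz":[0.18,-0.32,-0.08],"yaw":0},{"xyz":[0.27,-0.48,-0.12],"yaw":0},{"xyz":[0.36,-0.64,-0.16],"yaw":0},{"xyz":[0.46,-0.79,-0.2],"yaw":0}], fingers=0.2, grip_force=40)

```text
time_s: 1.42
eef_pos: [0.2295, -0.2986, 0.2716]
eef_rot: [0.979, 0.202, -0.0, -0.0]
wrist_force: [0.8, -0.4, 0.6]
grip_width: 0.0511
grasp_force: 0.0
```

```bash
python3 - <<'E'
from h import *
s=get_state();print({k:np.round(v,3).tolist() for k,v in s.items()})
o1,d1=ray("top",(388,300));o2,d2=ray("scene",(441,205))
t=np.linalg.lstsq(np.c_[d1,-d2],o2-o1,rcond=None)[0];print("vise",o1+t[0]*d1,o2+t[1]*d2)
E
```

```text
{'time_s': 1.417, 'joint_positions': [-0.916, -0.03, -0.219, 1.381, 0.0, 1.819], 'joint_vel': [0.811, -0.544, -0.283, 0.248, 0.008, 0.806], 'joint_torque': [-8.782, -28.714, 34.907, -0.448, -0.256, -1.549], 'eef_pos': [0.229, -0.299, 0.272], 'eef_rot': [0.979, 0.202, -0.0, -0.0], 'wrist_force': [0.828, -0.423, 0.643], 'wrist_torque': [0.029, -0.027, -0.0], 'grasp_force': 0.0, 'grip_width': 0.051}
vise [0.38851464 0.01319801 0.04876549] [ 0.35659556 -0.00109709  0.05533212]
```

Emit:
step_arm(commands=[{"xyz":[0.08,-0.14,0],"yaw":0},{"xyz":[0.16,-0.29,0],"yaw":0},{"xyz":[0.24,-0.44,0],"yaw":0},{"xyz":[0.32,-0.59,0],"yaw":0},{"xyz":[0.4,-0.74,0],"yaw":0}])

```text
time_s: 1.83
eef_pos: [0.2443, -0.1314, 0.2715]
eef_rot: [0.979, 0.202, 0.0, 0.0]
wrist_force: [1.1, -0.2, 1.2]
grip_width: 0.0512
grasp_force: 0.0
```

Emit:
step_arm(commands=[{"xyz":[0.07,-0.14,0],"yaw":0},{"xyz":[0.14,-0.28,0],"yaw":0},{"xyz":[0.21,-0.42,0],"yaw":0},{"xyz":[0.28,-0.56,0],"yaw":0},{"xyz":[0.35,-0.7,0],"yaw":0}])

```text
time_s: 2.25
eef_pos: [0.2531, 0.0249, 0.2716]
eef_rot: [0.979, 0.202, 0.001, 0.0]
wrist_force: [0.9, 0.4, -1.5]
grip_width: 0.0511
grasp_force: 0.0
```

Emit:
step_arm(commands=[{"xyz":[0.18,0,0],"yaw":0},{"xyz":[0.36,0,0],"yaw":0},{"xyz":[0.54,0,0],"yaw":0},{"xyz":[0.72,0,0],"yaw":0},{"xyz":[0.9,0.01,0.05],"yaw":0}])

```text
time_s: 2.67
eef_pos: [0.4217, 0.0945, 0.2625]
eef_rot: [0.979, 0.203, 0.001, -0.0]
wrist_force: [-0.6, -0.3, 0.4]
grip_width: 0.051
grasp_force: 0.0
```

Emit:
step_arm(commands=[{"xyz":[0.15,0,0.12],"yaw":-0.03},{"xyz":[0.3,0.01,0.24],"yaw":-0.07},{"xyz":[0.45,0.01,0.36],"yaw":-0.11},{"xyz":[0.6,0.02,0.48],"yaw":-0.15},{"xyz":[0.74,0.02,0.6],"yaw":-0.18}])

```text
time_s: 3.08
eef_pos: [0.5585, 0.1486, 0.1399]
eef_rot: [0.882, 0.471, 0.0, -0.0]
wrist_force: [-0.8, -0.0, 0.4]
grip_width: 0.0512
grasp_force: 0.0
```

```bash
python3 - <<'E'
from h import *
s=get_state();print({k:np.round(v,4).tolist() for k,v in s.items()})
a=get_image("top");b=get_image("scene")
for c in("top","scene"): print(c,"tcp px",proj(c,s["eef_pos"]),"target knob",proj(c,[.557,.149,.082]))
cr=lambda im,x,y,w,h,k: cv2.resize(im[y:y+h,x:x+w],None,fx=k,fy=k,interpolation=cv2.INTER_CUBIC)
cv2.imwrite("pics/c3.png",np.hstack([cr(a,270,150,100,130,4),cr(b,270,120,100,130,4)])[:,:,::-1])
E
```

```text
{'time_s': 3.0833, 'joint_positions': [0.2601, 0.3709, -0.0607, 1.1389, 0.0001, 2.4218], 'joint_vel': [0.0892, 0.7144, 0.3177, -0.3988, 0.0011, -1.011], 'joint_torque': [-0.3032, -67.0394, 30.2438, 1.1589, 0.0299, 1.234], 'eef_pos': [0.5585, 0.1486, 0.1399], 'eef_rot': [0.8824, 0.4706, 0.0001, -0.0], 'wrist_force': [-0.7704, -0.0013, 0.4147], 'wrist_torque': [-0.0484, 0.0106, 0.0032], 'grasp_force': 0.0, 'grip_width': 0.0512}
top tcp px [321.87010323 209.01820814] target knob [319.15589508 213.0145088 ]
scene tcp px [318.74438933 165.26544812] target knob [317.24256216 186.92552652]
```

View pics/c3.png

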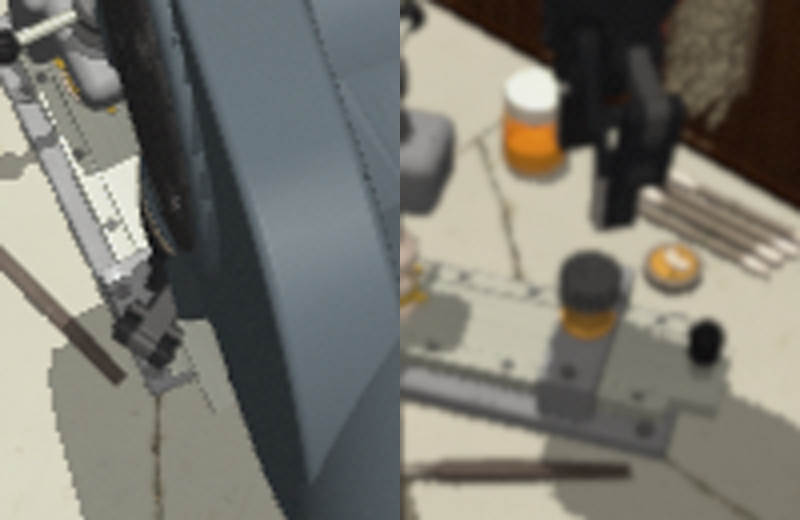

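The scene crop shows the knob top at pixel (317.5,188), against (317.2,187) predicted. The open fingers hang above it, so I'll descend.

Emit:
step_arm(commands=[{"xyz":[-0.005,-0.002,0.1],"yaw":0},{"xyz":[-0.005,-0.005,0.2],"yaw":0},{"xyz":[-0.005,-0.005,0.3],"yaw":0},{"xyz":[-0.005,-0.005,0.38],"yaw":0},{"xyz":[-0.005,-0.005,0.44],"yaw":0}])

```text
time_s: 3.6
eef_pos: [0.5547, 0.1475, 0.0525]
eef_rot: [0.884, 0.467, -0.0, -0.0]
wrist_force: [-0.7, -1.2, -0.4]
grip_width: 0.0505
grasp_force: 0.0
```

Emit:
step_arm(commands=[{"xyz":[0,0,0],"yaw":0},{"xyz":[0,0,0],"yaw":0}])

```text
time_s: 3.77
eef_pos: [0.5551, 0.1476, 0.0536]
eef_rot: [0.884, 0.467, -0.0, -0.0]
wrist_force: [0.0, 0.9, 0.3]
grip_width: 0.0509
grasp_force: 0.0
```

```bash
python3 - <<'E'
from h import *
s=get_state();print({k:np.round(v,4).tolist() for k,v in s.items()})
b=get_image("scene");a=get_image("top")
print("tcp px",proj("scene",s["eef_pos"]))
cr=lambda im,x,y,w,h,k: cv2.resize(im[y:y+h,x:x+w],None,fx=k,fy=k,interpolation=cv2.INTER_CUBIC)
cv2.imwrite("pics/c4.png",cr(b,270,130,100,100,6)[:,:,::-1])
E
```

```text
{'time_s': 3.7667, 'joint_positions': [0.2599, 0.4346, -0.2009, 0.9361, 0.0001, 2.4289], 'joint_vel': [0.0009, -0.0144, 0.0235, 0.0065, 0.0008, -0.0021], 'joint_torque': [0.0061, -62.1937, 28.4982, -0.1907, 0.0005, 0.0106], 'eef_pos': [0.5551, 0.1476, 0.0536], 'eef_rot': [0.8841, 0.4673, -0.0004, -0.0001], 'wrist_force': [0.0318, 0.9212, 0.3321], 'wrist_torque': [-0.0328, 0.0182, -0.0203], 'grasp_force': 0.0, 'grip_width': 0.0509}
tcp px [317.49017128 196.66347379]
```

View pics/c4.png

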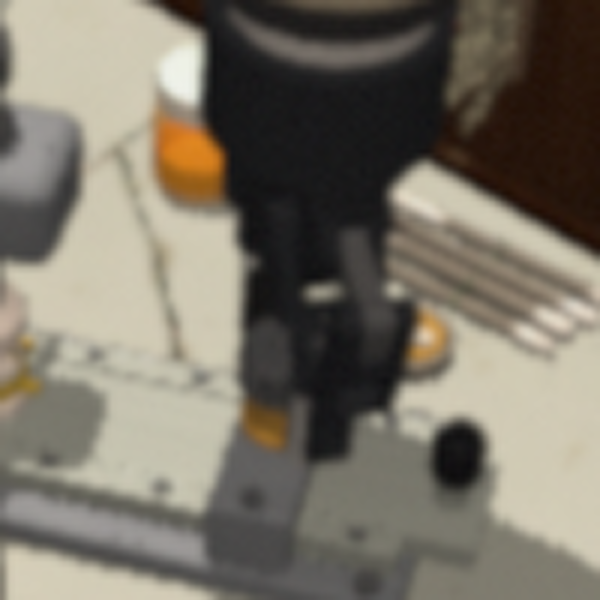

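The fingers straddle the knob in the scene view (knob at crop pixel (268,350), neck below it), with the tips clear of the bridge. I'll centre and close.

Emit:
step_arm(commands=[{"xyz":[0.01,0.003,0],"yaw":0},{"xyz":[0.01,0.003,0],"yaw":0},{"xyz":[0.01,0.003,0],"yaw":0},{"xyz":[0.01,0.003,0],"yaw":0},{"xyz":[0.01,0.003,0],"yaw":0}], fingers=-1, grip_force=40)

```text
time_s: 4.28
eef_pos: [0.5583, 0.1494, 0.0547]
eef_rot: [0.884, 0.468, 0.001, 0.0]
wrist_force: [0.5, -0.4, 5.6]
grip_width: 0.0306
grasp_force: 39.1
```

Emit:
step_arm(commands=[{"xyz":[0,0,0],"yaw":0},{"xyz":[0,0,0],"yaw":0},{"xyz":[0,0,0],"yaw":0}])

```text
time_s: 4.53
eef_pos: [0.5583, 0.1494, 0.0547]
eef_rot: [0.884, 0.468, 0.001, 0.0]
wrist_force: [-0.1, 0.1, 4.9]
grip_width: 0.031
grasp_force: 39.1
```

Emit:
step_arm(commands=[{"xyz":[0,0,-0.003],"yaw":0},{"xyz":[0,0,-0.006],"yaw":0},{"xyz":[0,0,-0.009],"yaw":0},{"xyz":[0,0,-0.012],"yaw":0},{"xyz":[0,0,-0.015],"yaw":0}])

```text
time_s: 4.95
eef_pos: [0.5582, 0.1494, 0.0563]
eef_rot: [0.884, 0.468, 0.001, 0.0]
wrist_force: [6.0, 0.5, -6.9]
grip_width: 0.0309
grasp_force: 40.0
```

Emit:
step_arm(commands=[{"xyz":[0,0,0],"yaw":0},{"xyz":[0,0,0],"yaw":0}])

```text
time_s: 5.12
eef_pos: [0.5582, 0.1494, 0.0562]
eef_rot: [0.884, 0.468, 0.001, 0.0]
wrist_force: [6.8, 1.5, -7.0]
grip_width: 0.0309
grasp_force: 40.0
```

Emit:
step_arm(commands=[{"xyz":[0,0,-0.003],"yaw":0},{"xyz":[0,0,-0.006],"yaw":0},{"xyz":[0,0,-0.008],"yaw":0},{"xyz":[0,0,-0.008],"yaw":0}])

```text
time_s: 5.45
eef_pos: [0.5582, 0.1494, 0.0578]
eef_rot: [0.884, 0.468, 0.001, 0.0]
wrist_force: [5.9, 1.1, -6.7]
grip_width: 0.0313
grasp_force: 40.1
```

Emit:
step_arm(commands=[{"xyz":[0,0,-0.002],"yaw":0},{"xyz":[0,0,-0.003],"yaw":0},{"xyz":[0,0,-0.003],"yaw":0}])

```text
time_s: 5.7
eef_pos: [0.5582, 0.1494, 0.0584]
eef_rot: [0.884, 0.468, 0.001, 0.0]
wrist_force: [5.7, 1.7, -7.4]
grip_width: 0.0308
grasp_force: 40.1
```

Emit:
step_arm(commands=[{"xyz":[0,0,-0.002],"yaw":0},{"xyz":[0,0,-0.003],"yaw":0},{"xyz":[0,0,-0.003],"yaw":0}])

```text
time_s: 5.95
eef_pos: [0.5582, 0.1494, 0.0589]
eef_rot: [0.884, 0.468, 0.001, 0.0]
wrist_force: [6.0, 0.3, -7.0]
grip_width: 0.0305
grasp_force: 40.1
```

Emit:
step_arm(commands=[{"xyz":[0,0,-0.002],"yaw":0},{"xyz":[0,0,-0.003],"yaw":0},{"xyz":[0,0,-0.003],"yaw":0}])

```text
time_s: 6.2
eef_pos: [0.5581, 0.1493, 0.0594]
eef_rot: [0.884, 0.468, 0.001, 0.0]
wrist_force: [6.7, 0.7, -8.9]
grip_width: 0.0308
grasp_force: 40.3
```

Emit:
step_arm(commands=[{"xyz":[0,0,-0.002],"yaw":0},{"xyz":[0,0,-0.003],"yaw":0},{"xyz":[0,0,-0.003],"yaw":0}])

```text
time_s: 6.45
eef_pos: [0.5581, 0.1494, 0.0596]
eef_rot: [0.884, 0.468, 0.001, 0.0]
wrist_force: [7.6, 1.5, -11.9]
grip_width: 0.0309
grasp_force: 40.6
```

Thread butts at about 4.7 mm of lift. Next I'll turn anticlockwise under this light pull.

Emit:
step_arm(commands=[{"xyz":[0,0,0],"yaw":-0.015},{"xyz":[0,0,0],"yaw":-0.03},{"xyz":[0,0,0],"yaw":-0.045},{"xyz":[0,0,0],"yaw":-0.045}])

```text
time_s: 6.78
eef_pos: [0.5582, 0.1494, 0.0596]
eef_rot: [0.848, 0.53, 0.0, 0.0]
wrist_force: [7.7, 1.0, -12.3]
grip_width: 0.0307
grasp_force: 40.5
```

Emit:
step_arm(commands=[{"xyz":[0,0,0],"yaw":-0.015},{"xyz":[0,0,0],"yaw":-0.03},{"xyz":[0,0,0],"yaw":-0.045},{"xyz":[0,0,0],"yaw":-0.045}])

```text
time_s: 7.12
eef_pos: [0.5581, 0.1493, 0.0596]
eef_rot: [0.808, 0.589, 0.0, 0.0]
wrist_force: [7.4, 1.9, -12.6]
grip_width: 0.0304
grasp_force: 40.5
```

Emit:
step_arm(commands=[{"xyz":[0,0,0],"yaw":-0.015},{"xyz":[0,0,0],"yaw":-0.03},{"xyz":[0,0,0],"yaw":-0.045},{"xyz":[0,0,0],"yaw":-0.045}])

```text
time_s: 7.45
eef_pos: [0.5582, 0.1494, 0.0597]
eef_rot: [0.765, 0.644, 0.0, 0.0]
wrist_force: [8.5, 1.3, -12.0]
grip_width: 0.0308
grasp_force: 40.6
```

Emit:
step_arm(commands=[{"xyz":[0,0,0],"yaw":-0.01},{"xyz":[0,0,0],"yaw":-0.02},{"xyz":[0,0,0],"yaw":-0.035},{"xyz":[0,0,0],"yaw":-0.035}])

```text
time_s: 7.78
eef_pos: [0.5582, 0.1494, 0.0598]
eef_rot: [0.728, 0.685, 0.001, 0.0]
wrist_force: [7.6, 0.5, -10.3]
grip_width: 0.0305
grasp_force: 40.7
```

Emit:
step_arm(commands=[{"xyz":[0,0,-0.002],"yaw":0},{"xyz":[0,0,-0.003],"yaw":0},{"xyz":[0,0,-0.003],"yaw":0}])

```text
time_s: 8.03
eef_pos: [0.5582, 0.1494, 0.0601]
eef_rot: [0.729, 0.684, 0.0, 0.0]
wrist_force: [8.0, 1.6, -14.8]
grip_width: 0.0305
grasp_force: 40.8
```

Emit:
step_arm(commands=[{"xyz":[0,0,0],"yaw":-0.01},{"xyz":[0,0,0],"yaw":-0.02},{"xyz":[0,0,0],"yaw":-0.035},{"xyz":[0,0,0],"yaw":-0.035}])

```text
time_s: 8.37
eef_pos: [0.5582, 0.1494, 0.0605]
eef_rot: [0.689, 0.724, 0.001, 0.0]
wrist_force: [8.0, 1.7, -8.6]
grip_width: 0.0305
grasp_force: 41.2
```

Emit:
step_arm(commands=[{"xyz":[0,0,0],"yaw":-0.01},{"xyz":[0,0,0],"yaw":-0.02},{"xyz":[0,0,0],"yaw":-0.035},{"xyz":[0,0,0],"yaw":-0.035}])

```text
time_s: 8.7
eef_pos: [0.5582, 0.1494, 0.0607]
eef_rot: [0.649, 0.761, 0.001, 0.0]
wrist_force: [5.8, 0.9, -8.2]
grip_width: 0.0305
grasp_force: 41.2
```

Force fell and the knob rose, so it has met a thread start. I'll pull up.

Emit:
step_arm(commands=[{"xyz":[0,0,-0.003],"yaw":0},{"xyz":[0,0,-0.006],"yaw":0},{"xyz":[0,0,-0.009],"yaw":0},{"xyz":[0,0,-0.01],"yaw":0},{"xyz":[0,0,-0.01],"yaw":0}])

```text
time_s: 9.12
eef_pos: [0.5583, 0.1494, 0.0627]
eef_rot: [0.65, 0.76, 0.001, 0.0]
wrist_force: [7.0, 1.1, -8.4]
grip_width: 0.0309
grasp_force: 41.2
```

Emit:
step_arm(commands=[{"xyz":[0,0,-0.002],"yaw":0},{"xyz":[0,0,-0.003],"yaw":0},{"xyz":[0,0,-0.003],"yaw":0}])

```text
time_s: 9.37
eef_pos: [0.5582, 0.1493, 0.0632]
eef_rot: [0.65, 0.76, 0.001, 0.0]
wrist_force: [6.9, 0.7, -8.9]
grip_width: 0.031
grasp_force: 41.2
```

Emit:
step_arm(commands=[{"xyz":[0,0,-0.0005],"yaw":-0.025},{"xyz":[0,0,-0.001],"yaw":-0.05},{"xyz":[0,0,-0.0015],"yaw":-0.075},{"xyz":[0,0,-0.002],"yaw":-0.1},{"xyz":[0,0,-0.002],"yaw":-0.1}])

```text
time_s: 9.78
eef_pos: [0.5583, 0.1494, 0.0636]
eef_rot: [0.521, 0.854, 0.001, 0.0]
wrist_force: [6.6, 1.6, -8.8]
grip_width: 0.0307
grasp_force: 41.2
```

Emit:
step_arm(commands=[{"xyz":[0,0,-0.001],"yaw":-0.025},{"xyz":[0,0,-0.002],"yaw":-0.05},{"xyz":[0,0,-0.003],"yaw":-0.075},{"xyz":[0,0,-0.0035],"yaw":-0.1},{"xyz":[0,0,-0.0035],"yaw":-0.1}])

```text
time_s: 10.2
eef_pos: [0.5582, 0.1494, 0.0643]
eef_rot: [0.381, 0.925, 0.0, 0.001]
wrist_force: [7.2, 1.8, -8.4]
grip_width: 0.0306
grasp_force: 41.1
```

Emit:
step_arm(commands=[{"xyz":[0,0,-0.001],"yaw":-0.025},{"xyz":[0,0,-0.002],"yaw":-0.05},{"xyz":[0,0,-0.003],"yaw":-0.075},{"xyz":[0,0,-0.0035],"yaw":-0.1},{"xyz":[0,0,-0.0035],"yaw":-0.1}])

```text
time_s: 10.62
eef_pos: [0.5583, 0.1494, 0.0649]
eef_rot: [0.231, 0.973, 0.0, 0.001]
wrist_force: [7.1, 1.1, -9.3]
grip_width: 0.0304
grasp_force: 41.1
```

Emit:
step_arm(commands=[{"xyz":[0,0,-0.001],"yaw":-0.025},{"xyz":[0,0,-0.002],"yaw":-0.05},{"xyz":[0,0,-0.003],"yaw":-0.075},{"xyz":[0,0,-0.0035],"yaw":-0.1},{"xyz":[0,0,-0.0035],"yaw":-0.1}])

```text
time_s: 11.03
eef_pos: [0.5583, 0.1495, 0.0656]
eef_rot: [0.076, 0.997, 0.0, 0.001]
wrist_force: [7.5, 2.5, -9.5]
grip_width: 0.0304
grasp_force: 41.1
```

Emit:
step_arm(commands=[{"xyz":[0,0,-0.001],"yaw":-0.025},{"xyz":[0,0,-0.002],"yaw":-0.05},{"xyz":[0,0,-0.003],"yaw":-0.075},{"xyz":[0,0,-0.0035],"yaw":-0.1},{"xyz":[0,0,-0.0035],"yaw":-0.1}])

```text
time_s: 11.45
eef_pos: [0.5583, 0.1495, 0.0663]
eef_rot: [-0.081, 0.997, 0.0, 0.001]
wrist_force: [6.8, 1.6, -8.8]
grip_width: 0.0309
grasp_force: 41.1
```

```bash
python3 - <<'E'
from h import *
s=get_state();print({k:np.round(v,4).tolist() for k,v in s.items()})
E
```

```text
{'time_s': 11.45, 'joint_positions': [0.2615, 0.4267, -0.1768, 0.9658, 0.0002, 0.1001], 'joint_vel': [0.0013, 0.0006, 0.0008, -0.0019, -0.002, 0.115], 'joint_torque': [0.0396, -68.8891, 28.8734, 3.2639, 0.0232, -1.3056], 'eef_pos': [0.5583, 0.1495, 0.0663], 'eef_rot': [-0.0806, 0.9967, 0.0002, 0.0007], 'wrist_force': [6.7513, 1.635, -8.8378], 'wrist_torque': [0.3828, -1.3836, 0.0355], 'grasp_force': 41.1336, 'grip_width': 0.0309}
```

Emit:
step_arm(commands=[{"xyz":[0,0,-0.001],"yaw":-0.02},{"xyz":[0,0,-0.0015],"yaw":-0.04},{"xyz":[0,0,-0.002],"yaw":-0.06},{"xyz":[0,0,-0.003],"yaw":-0.08},{"xyz":[0,0,-0.003],"yaw":-0.08}])

```text
time_s: 11.87
eef_pos: [0.5582, 0.1495, 0.0669]
eef_rot: [-0.204, 0.979, 0.0, 0.001]
wrist_force: [7.8, 2.1, -10.9]
grip_width: 0.0311
grasp_force: 41.1
```

```bash
python3 - <<'E'
from h import *
s=get_state();print({k:np.round(v,4).tolist() for k,v in s.items() if k in("wrist_torque","eef_pos","eef_rot","wrist_force")})
E
```

```text
{'eef_pos': [0.5582, 0.1495, 0.0669], 'eef_rot': [-0.2044, 0.9789, 0.0001, 0.0007], 'wrist_force': [7.8096, 2.0675, -10.8601], 'wrist_torque': [0.4006, -1.4576, 0.0486]}
```

Emit:
step_arm(commands=[{"xyz":[0,0,0.002],"yaw":0},{"xyz":[0,0,0.004],"yaw":0},{"xyz":[0,0,0.006],"yaw":0},{"xyz":[0,0,0.006],"yaw":0}])

```text
time_s: 12.2
eef_pos: [0.5583, 0.1495, 0.0661]
eef_rot: [-0.203, 0.979, 0.0, 0.001]
wrist_force: [6.1, 1.8, -6.3]
grip_width: 0.0306
grasp_force: 41.5
```

Emit:
step_arm(commands=[{"xyz":[0,0,0.002],"yaw":0},{"xyz":[0,0,0.004],"yaw":0},{"xyz":[0,0,0.005],"yaw":0},{"xyz":[0,0,0.005],"yaw":0}])

```text
time_s: 12.53
eef_pos: [0.5583, 0.1495, 0.0658]
eef_rot: [-0.203, 0.979, 0.0, 0.001]
wrist_force: [5.5, 1.6, 2.3]
grip_width: 0.0308
grasp_force: 42.1
```

Emit:
step_arm(commands=[{"xyz":[0,0,-0.001],"yaw":-0.02},{"xyz":[0,0,-0.0015],"yaw":-0.04},{"xyz":[0,0,-0.002],"yaw":-0.06},{"xyz":[0,0,-0.0025],"yaw":-0.07},{"xyz":[0,0,-0.0025],"yaw":-0.07}])

```text
time_s: 12.95
eef_pos: [0.5583, 0.1495, 0.0663]
eef_rot: [-0.31, 0.951, 0.0, 0.001]
wrist_force: [6.4, 1.7, 1.1]
grip_width: 0.031
grasp_force: 42.2
```

```bash
python3 - <<'E'
from h import *
s=get_state();print({k:np.round(v,4).tolist() for k,v in s.items() if k in("wrist_torque","eef_pos","eef_rot","wrist_force")})
E
```

```text
{'eef_pos': [0.5583, 0.1495, 0.0663], 'eef_rot': [-0.3097, 0.9508, 0.0001, 0.0012], 'wrist_force': [6.4024, 1.6602, 1.0884], 'wrist_torque': [0.3756, -1.0624, 0.089]}
```

The screw rests on its thread at about 11.6 mm of lift. I'll release and rise.

Emit:
step_arm(commands=[{"xyz":[0,0,0],"yaw":0},{"xyz":[0,0,0],"yaw":0},{"xyz":[0,0,0],"yaw":0},{"xyz":[0,0,0],"yaw":0}], fingers=0.2)

```text
time_s: 13.28
eef_pos: [0.5565, 0.1489, 0.0654]
eef_rot: [-0.309, 0.951, 0.0, -0.001]
wrist_force: [0.7, -0.2, -0.1]
grip_width: 0.0511
grasp_force: 0.0
```

Emit:
step_arm(commands=[{"xyz":[0,0,-0.05],"yaw":0},{"xyz":[0,0,-0.1],"yaw":0},{"xyz":[0,0,-0.2],"yaw":0},{"xyz":[0,0,-0.3],"yaw":0},{"xyz":[0,0,-0.35],"yaw":0}])

```text
time_s: 13.7
eef_pos: [0.5582, 0.1494, 0.139]
eef_rot: [-0.309, 0.951, -0.0, 0.002]
wrist_force: [0.5, 0.2, -0.0]
grip_width: 0.0515
grasp_force: 0.0
```

```bash
python3 - <<'E'
from h import *
s=get_state();print({k:np.round(v,4).tolist() for k,v in s.items() if k in("joint_positions","grip_width","eef_pos","eef_rot","wrist_force")})
b=get_image("scene")
for z in(.082,.0936): print(z,proj("scene",[.5583,.1495,z]))
cr=lambda im,x,y,w,h,k: cv2.resize(im[y:y+h,x:x+w],None,fx=k,fy=k,interpolation=cv2.INTER_CUBIC)
cv2.imwrite("pics/c5.png",cr(b,270,130,100,100,6)[:,:,::-1])
E
```

```text
{'joint_positions': [0.2615, 0.3691, -0.0661, 1.1321, 0.0001, -0.3662], 'eef_pos': [0.5582, 0.1494, 0.139], 'eef_rot': [-0.3087, 0.9511, -0.0, 0.0017], 'wrist_force': [0.4876, 0.2176, -0.042], 'grip_width': 0.0515}
0.082 [316.58125412 186.74295343]
0.0936 [316.95543987 182.66562607]
```

View pics/c5.png

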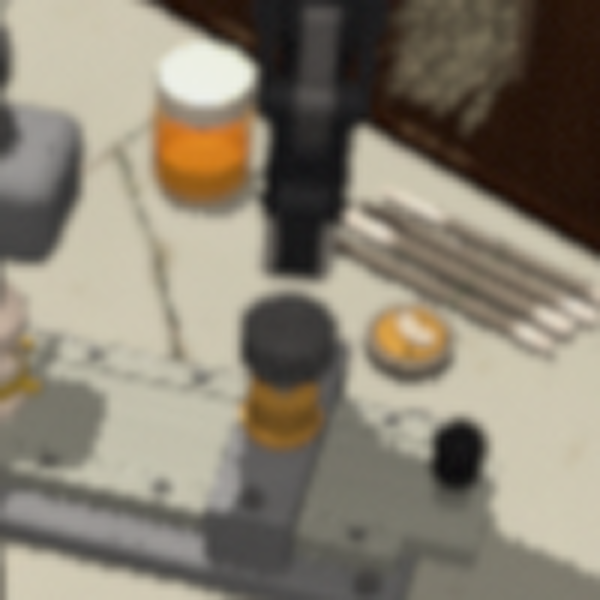

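The knob now stands clearly raised: its top is at crop pixel (290,315), which matches z ≈ 0.0936, with the brass neck exposed, and it stays up on its own. Now the pull knob, at crop pixel (460,440).

Emit:
step_arm(commands=[{"xyz":[0.1,0.02,0],"yaw":0.02},{"xyz":[0.2,0.04,0],"yaw":0.04},{"xyz":[0.307,0.063,0.1],"yaw":0.055},{"xyz":[0.307,0.063,0.2],"yaw":0.055},{"xyz":[0.307,0.063,0.25],"yaw":0.055}])

```text
time_s: 14.17
eef_pos: [0.4982, 0.1226, 0.0841]
eef_rot: [-0.225, 0.974, 0.0, -0.001]
wrist_force: [-0.2, -0.0, -0.4]
grip_width: 0.0511
grasp_force: 0.0
```

Emit:
step_arm(commands=[{"xyz":[0,0,0],"yaw":0},{"xyz":[0,0,0],"yaw":0}])

```text
time_s: 14.33
eef_pos: [0.5004, 0.1234, 0.0855]
eef_rot: [-0.226, 0.974, 0.0, -0.0]
wrist_force: [0.3, -0.2, 0.1]
grip_width: 0.0515
grasp_force: 0.0
```

```bash
python3 - <<'E'
from h import *
s=get_state();print({k:np.round(v,4).tolist() for k,v in s.items() if k in("joint_positions","grip_width","eef_pos","eef_rot","wrist_force")})
b=get_image("scene");print(proj("scene",s["eef_pos"]),proj("scene",[.501,.1235,.058]))
cr=lambda im,x,y,w,h,k: cv2.resize(im[y:y+h,x:x+w],None,fx=k,fy=k,interpolation=cv2.INTER_CUBIC)
cv2.imwrite("pics/c6.png",cr(b,290,130,100,100,6)[:,:,::-1])
E
```

```text
{'joint_positions': [0.2417, 0.3154, -0.2994, 0.9565, 0.0001, -0.2136], 'eef_pos': [0.5004, 0.1234, 0.0855], 'eef_rot': [-0.2257, 0.9742, 0.0001, -0.0003], 'wrist_force': [0.2674, -0.1993, 0.0924], 'grip_width': 0.0515}
[347.9103796  192.74095019] [346.03928437 202.00743976]
```

View pics/c6.png

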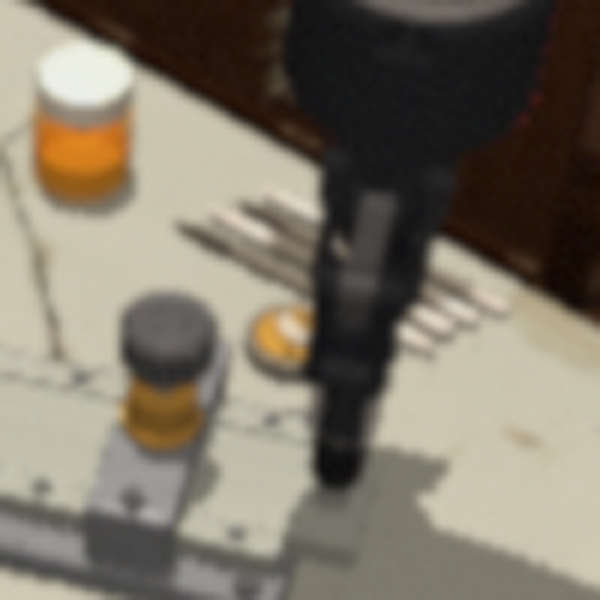

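The finger lies over the black pull knob (knob at crop pixel (337,460), as predicted), so I'll descend.

Emit:
step_arm(commands=[{"xyz":[-0.003,0,0.06],"yaw":0},{"xyz":[-0.003,0,0.12],"yaw":0},{"xyz":[-0.003,0,0.18],"yaw":0},{"xyz":[-0.003,0,0.23],"yaw":0},{"xyz":[-0.003,0,0.255],"yaw":0}])

```text
time_s: 14.8
eef_pos: [0.501, 0.1237, 0.0341]
eef_rot: [-0.226, 0.974, 0.0, -0.0]
wrist_force: [-0.2, -0.4, 0.4]
grip_width: 0.0509
grasp_force: 0.0
```

Emit:
step_arm(commands=[{"xyz":[0,0,0],"yaw":0},{"xyz":[0,0,0],"yaw":0},{"xyz":[0,0,0],"yaw":0},{"xyz":[0,0,0],"yaw":0},{"xyz":[0,0,0],"yaw":0}], fingers=-1, grip_force=30)

```text
time_s: 15.22
eef_pos: [0.5016, 0.1228, 0.0354]
eef_rot: [-0.225, 0.974, -0.001, 0.001]
wrist_force: [3.0, -4.4, -1.7]
grip_width: 0.0174
grasp_force: 29.3
```

Emit:
step_arm(commands=[{"xyz":[0,0,0],"yaw":0},{"xyz":[0,0,0],"yaw":0},{"xyz":[0,0,0],"yaw":0}])

```text
time_s: 15.47
eef_pos: [0.5016, 0.1228, 0.0354]
eef_rot: [-0.225, 0.974, -0.001, 0.001]
wrist_force: [1.5, -4.9, -1.7]
grip_width: 0.0174
grasp_force: 29.3
```

Emit:
step_arm(commands=[{"xyz":[0.003,-0.003,0],"yaw":0},{"xyz":[0.006,-0.004,0],"yaw":0},{"xyz":[0.01,-0.004,0],"yaw":0},{"xyz":[0.015,-0.004,0],"yaw":0},{"xyz":[0.015,-0.004,0],"yaw":0}])

```text
time_s: 15.88
eef_pos: [0.499, 0.1216, 0.0353]
eef_rot: [-0.225, 0.974, -0.0, 0.001]
wrist_force: [2.5, -1.4, 4.6]
grip_width: 0.0172
grasp_force: 30.0
```

It moves 2.9 mm with only about 3 N, so the carriage is free. I'll keep drawing it out.

Emit:
step_arm(commands=[{"xyz":[0.01,0,0],"yaw":0},{"xyz":[0.025,0,0],"yaw":0},{"xyz":[0.045,0,0],"yaw":0},{"xyz":[0.065,0,0],"yaw":0},{"xyz":[0.085,0,0],"yaw":0}])

```text
time_s: 16.3
eef_pos: [0.4836, 0.1143, 0.0353]
eef_rot: [-0.226, 0.974, 0.0, 0.001]
wrist_force: [2.4, 0.9, 6.7]
grip_width: 0.0171
grasp_force: 30.2
```

Emit:
step_arm(commands=[{"xyz":[0.02,0,0],"yaw":0},{"xyz":[0.04,0,0],"yaw":0},{"xyz":[0.06,0,0],"yaw":0},{"xyz":[0.08,0,0],"yaw":0},{"xyz":[0.09,0,0],"yaw":0}])

```text
time_s: 16.72
eef_pos: [0.4669, 0.1064, 0.0352]
eef_rot: [-0.226, 0.974, 0.0, 0.001]
wrist_force: [1.6, 1.9, 6.4]
grip_width: 0.0175
grasp_force: 30.2
```

Emit:
step_arm(commands=[{"xyz":[0.02,0,0],"yaw":0},{"xyz":[0.04,0,0],"yaw":0},{"xyz":[0.06,0,0],"yaw":0},{"xyz":[0.075,0,0],"yaw":0},{"xyz":[0.085,0,0],"yaw":0}])

```text
time_s: 17.13
eef_pos: [0.4516, 0.0992, 0.0353]
eef_rot: [-0.226, 0.974, 0.001, 0.001]
wrist_force: [2.7, 2.9, 7.3]
grip_width: 0.0174
grasp_force: 30.2
```

Emit:
step_arm(commands=[{"xyz":[0.005,0,0],"yaw":0},{"xyz":[0.01,0,0],"yaw":0},{"xyz":[0.015,0,0],"yaw":0},{"xyz":[0.02,0,0],"yaw":0},{"xyz":[0.02,0,0],"yaw":0}])

```text
time_s: 17.55
eef_pos: [0.4481, 0.0976, 0.0352]
eef_rot: [-0.226, 0.974, 0.001, 0.001]
wrist_force: [0.8, 3.4, 8.0]
grip_width: 0.0174
grasp_force: 30.3
```

Emit:
step_arm(commands=[{"xyz":[0.002,0,0],"yaw":0},{"xyz":[0.004,0,0],"yaw":0},{"xyz":[0.006,0,0],"yaw":0},{"xyz":[0.006,0,0],"yaw":0}])

```text
time_s: 17.88
eef_pos: [0.4473, 0.0972, 0.0353]
eef_rot: [-0.226, 0.974, 0.001, 0.001]
wrist_force: [3.5, 3.3, 7.7]
grip_width: 0.0173
grasp_force: 30.2
```

Emit:
step_arm(commands=[{"xyz":[0.002,0,0],"yaw":0},{"xyz":[0.004,0,0],"yaw":0},{"xyz":[0.005,0,0],"yaw":0},{"xyz":[0.005,0,0],"yaw":0}])

```text
time_s: 18.22
eef_pos: [0.4473, 0.0971, 0.0353]
eef_rot: [-0.226, 0.974, 0.001, 0.002]
wrist_force: [4.9, 5.3, 3.4]
grip_width: 0.0175
grasp_force: 29.9
```

It has reached the stop at about 60 mm: the motion ended and the force is rising. I'll release, rise and check.

Emit:
step_arm(commands=[{"xyz":[0,0,0],"yaw":0},{"xyz":[0,0,0],"yaw":0},{"xyz":[0,0,0],"yaw":0},{"xyz":[0,0,0],"yaw":0}], fingers=0.1)

```text
time_s: 18.55
eef_pos: [0.4451, 0.0957, 0.0343]
eef_rot: [-0.226, 0.974, 0.0, -0.001]
wrist_force: [-0.2, 0.9, 0.1]
grip_width: 0.0468
grasp_force: 0.0
```

Emit:
step_arm(commands=[{"xyz":[0,0,-0.1],"yaw":0},{"xyz":[0,0,-0.25],"yaw":0},{"xyz":[0,0,-0.4],"yaw":0},{"xyz":[0,0,-0.6],"yaw":0},{"xyz":[0,0,-0.8],"yaw":0}])

```text
time_s: 18.97
eef_pos: [0.4447, 0.0956, 0.1957]
eef_rot: [-0.225, 0.974, 0.0, -0.001]
wrist_force: [1.7, -0.0, 0.1]
grip_width: 0.0467
grasp_force: 0.0
```

Emit:
step_arm(commands=[{"xyz":[0.2,0,-0.1],"yaw":0},{"xyz":[0.4,0,-0.2],"yaw":0},{"xyz":[0.6,0,-0.3],"yaw":0},{"xyz":[0.7,0,-0.3],"yaw":0},{"xyz":[0.7,0,-0.3],"yaw":0}])

```text
time_s: 19.38
eef_pos: [0.316, 0.033, 0.2559]
eef_rot: [-0.225, 0.974, -0.0, 0.0]
wrist_force: [0.8, 0.3, 0.3]
grip_width: 0.047
grasp_force: 0.0
```

```bash
python3 - <<'E'
from h import *
s=get_state();print({k:np.round(v,4).tolist() for k,v in s.items() if k in("time_s","grip_width","eef_pos","wrist_force")})
a=get_image("top");b=get_image("scene")
cr=lambda im,x,y,w,h,k: cv2.resize(im[y:y+h,x:x+w],None,fx=k,fy=k,interpolation=cv2.INTER_CUBIC)
cv2.imwrite("pics/c7.png",np.hstack([cr(a,240,150,130,130,3),cr(b,255,130,130,130,3)])[:,:,::-1])
u=np.array([np.cos(np.radians(25.5)),np.sin(np.radians(25.5))])
H=np.append([.4473,.0971],.055);print("handle exp",proj("top",H),proj("scene",H))
for c in("top","scene"):
    for n,z in(("watch_case",.038),("nest",.032),("carriage_handle",.05)):
        for r in regions_of(c,n)[:1]: print(c,n,round(r["conf"],2),np.round(r["location"]),int(r["pixels"].sum()),np.round(atz(c,r["location"],z),3))
E
```

```text
{'time_s': 19.3833, 'eef_pos': [0.316, 0.033, 0.2559], 'wrist_force': [0.7946, 0.2692, 0.2838], 'grip_width': 0.047}
handle exp [345.08279935 269.85922883] [375.50500401 209.26250613]
top watch_case 0.61 [320. 210.] 255 [0.568 0.144 0.038]
top nest 0.61 [329. 236.] 1607 [0.514 0.125 0.032]
top carriage_handle 0.56 [329. 240.] 1834 [0.506 0.128 0.05 ]
scene watch_case 0.49 [291. 196.] 124 [0.606 0.172 0.038]
scene nest 0.57 [348. 211.] 1330 [0.495 0.12  0.032]
scene carriage_handle 0.75 [345. 215.] 1438 [0.485 0.146 0.05 ]
```

View pics/c7.png

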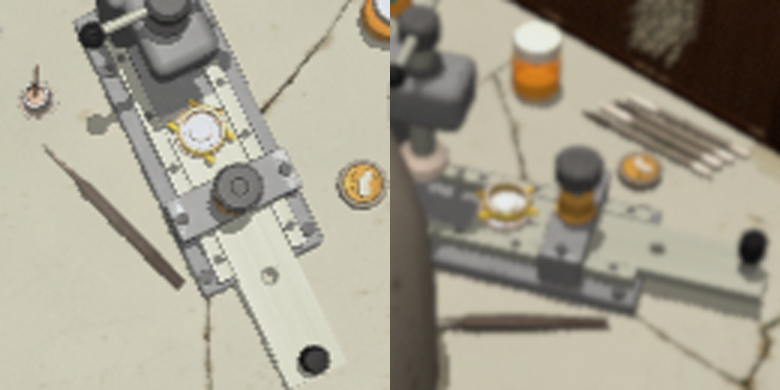

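The carriage is out at its stop: the pull knob is at crop pixel (314,358), i.e. (344.7,269.3), against (345.1,269.9) expected. The watch case sits on the nest at (202,132), the lock knob stays up, and the tweezers, cup and movement haven't moved. I'll hand it in.

```bash
python3 -c "
from bench import *
print(finish_job())"
```

```text
the job is handed in; nothing more can be done
None
```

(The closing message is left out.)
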